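Gauge the bare bore of a centrifuge rotor

TASK

One bore of the centrifuge rotor on the bench has had its sleeve taken out: take that bore's diameter with the middle-sized telescoping gauge from the rack. Lower the gauge, still closed, to the bottom of the bore in line with it, slacken its lock knob so that the plungers spring out against the wall, tighten the knob again down there, then draw the gauge out and hang it back upright in its own slot with the size still locked in. Leave everything else where it stands.

Things in the scene. Friction and masses are not known exactly. Their poses are not given: they have to be found in the camera images.
- gauge_knob (a point): Middle of the lock knob of the middle-sized telescoping gauge (a steel T-shaped tool hanging knob up in a rack slot): knurled, 18 mm diameter, 24 mm tall; grip it here. z runs up the stem from head to knob, x along the cross head. The gauge is round but for its head: grip it or put it in at any turn about z. Mass 0.13 kg.
- gauge: The same gauge; origin and axes as gauge_collar. Along z from here: head's underside -98 mm, head's centre -92, stem 8 mm thick up to 0, collar (21 mm diameter) 0 to 4, handle 13 mm thick to 28, knob 28 to 52 mm.
- gauge_collar (a point): Middle of the underside of the gauge's collar, 40 mm below gauge_knob along the gauge's axis; same axes. It rests on the top of the rack's shelf.
- gauge_head (a point): Centre of the gauge's cross head, 132 mm below gauge_knob; same axes. The head is a 12 mm thick tube, 26 mm long along x, with a plunger in each end.
- tip_a (a point): End of the plunger at the head's +x side; 15.5 mm from the head's centre when closed.
- tip_b (a point): End of the plunger at the head's -x side. The distance from tip_a to tip_b is the gauge's reading: 31 mm closed (as it starts, locked), up to 44 mm when free. Each plunger is pushed out by its own spring (about 2 N) whenever the lock is slack.
- lock (a joint): Turn of the lock knob on the gauge, rad: 0 tight (as it starts), growing counter-clockwise seen from the knob's end (slackening) to a stop at 1.2. Plungers are held below about 0.4, free above 0.7. Takes about 0.01 N m, stays where left. Only what the head rests or presses on keeps the gauge from turning with the knob: press it lightly (about 5 N) on the bore's floor while slackening.
- rotor: The centrifuge rotor, a fixed aluminium cone, 224 mm diameter, flat top 105 mm above the bench (162 mm across), on a rubber foot. Origin on the bench under its middle; z up, x towards the bare bore. Six bores of 38 mm diameter at 60 degree steps; five hold white plastic sleeves that stand out of the top (to 127 mm above the bench), the sixth is bare.
- bore: The bare bore: 38 mm diameter, flat floor. Origin where its axis meets the rotor's flat top, 52 mm from the rotor's middle. z points up out of it along its axis, tilted 30 degrees from vertical and leaning in over the rotor's middle (it runs down and outwards); x up and outwards. The floor is 70 mm down the axis from the origin; with the gauge's head on it, the head's centre is 64 mm down.
- rack: Fixed steel fork shelf, 232 mm wide (y), top 125 mm above the bench, 5 mm thick, on end cheeks. Origin on the bench under the middle slot; z up, x to the back. Slots at y = -75, 0, 75 mm, 12 mm wide, flared, open to the front (-x), where the shelf ends at x = -34 mm; slot ends at x = 6 mm. A gauge hangs by its collar with its stem at x = 0: lift it a little, draw it out to the front.
- small_gauge_collar (a point): The smallest telescoping gauge (closed head 24 mm wide, knob 14 mm thick) hanging in the rack; point at the middle of its collar's underside. To be left alone.
- large_gauge_collar (a point): The largest telescoping gauge (closed head 59 mm wide, knob 23 mm thick) hanging in the rack; point at the middle of its collar's underside. To be left alone.
- sleeve_mid (a point): The white plastic sleeve taken out of the bare bore, standing on the bench, 39 mm diameter, 83 mm tall; point on its axis, 40 mm up. To be left alone.
- dropper_mid (a point): Amber dropper bottle, 44 mm diameter, 108 mm tall; point 40 mm up. To be left alone.
- stick_cup_mid (a point): Clear cup full of wooden sticks, 66 mm diameter, 155 mm tall with the sticks; point 40 mm up. To be left alone.
- vial_mid (a point): Small glass vial with a black cap, 23 mm diameter, 44 mm tall; point 22 mm up. To be left alone.
- pot_a_mid (a point): Clear sample pot with a pink lid, 55 mm diameter, 60 mm tall; point 30 mm up. To be left alone.
- pot_b_mid (a point): Another such sample pot; point 30 mm up. To be left alone.
Things that resemble listed ones, but are neither listed nor needed, are in the scene too. What is shaped like the gauge but orange is not meant.

How it is judged:
By the outcome, as a careful person would: the job done as asked, in the order asked, and still so for the second after the job is handed in, with the robot touching nothing.
It also fails if it takes over 69 s, if anything falls off the work surface, if the arm or the gripper's body presses on something with over 40 N, if the wrist force passes 120 N, or if a joint passes its speed limit or range.

ROBOT

A 7-joint arm with a two-finger parallel gripper is mounted at the origin on the work surface. World frame = base frame: x ahead of the robot, y to its left, z up, the work surface at z = 0. Lengths are in mm, angles in rad, forces in N, time in s.
With the tool pointing down it reaches from about 350 to 775 mm from the base axis. Payload 3.1 kg.
Tool frame: the origin (TCP) lies at the very end of the fingers, on their centre line; the grasp point (between the pads) lies 19 mm behind it; z points along the fingers, y is the line along which they close (so a half turn about z gives the same grasp; the last joint's range is limited). The gripper opens to 85 mm and grips with 20 to 120 N. Pads are 22 mm wide; open, the fingers measure 114 mm over their backs; the gripper's body (76 mm by 85 mm) begins 54 mm behind the grasp point. The pads swing forward as they close: fully open they stand 13 mm farther back than shut.
Start: joints at [1.216, 0.311, 0.014, 1.512, -0.004, 1.319, -0.027], TCP at [169.281, -523.318, 200.704] pointing down, gripper open.
Joint ranges: [-2.7, 2.7], [-0.3, 1.91], [-1.27, 1.3], [0.12, 2.57], [-1.44, 4.58], [0.2, 2.03], [-3.05, 3.05]. Speed limits (rad/s): [2.79, 2.79, 3.14, 3.14, 3.14, 3.14, 3.14].

INTERFACE

Orientations are given as [roll, pitch, yaw] about the fixed x, y, z axes, in that order (R = Rz(yaw) Ry(pitch) Rx(roll)).
In Python, from station import env gives the robot as it stands. The module is installed in compiled form; this text tells all that it offers.
- The arm moves only by the shell command python3 -m pendant 'ROWS' [OPENING]. ROWS is JSON, a list that holds one entry, the list of rows, each a list of 6 numbers: the shift along the tool's x, y, z in m, then the turn, a rotation vector about the tool's x, y, z in rad. In form: [[[dx, dy, dz, wx, wy, wz], ...]]. A call has 1 to 10 rows; each row shifts and turns the commanded pose from where the row before left it, along the tool's axes as they then stand; what a row does not reach is not made up. A row lasts 1/12 s, in which the tool goes at most 41.7 mm and 7.16 degrees, less where a joint would pass 70% of its speed; a pose out of reach is approached as far as the arm can. A call with a gripper value outside its range is refused whole. OPENING is the gripper's target within -1 to 1 (fully open at 1, half-way at 0, shut at -1), set as the call begins (- or left out, the last holds). The fingers move at their own pace and stop on an object; the grip force is fixed at half the most. Time passes only in rows, so rows that do not move let the fingers close. It gives the time, the measured TCP pose, the force, the opening and the grip force at its end, in the units of the state.
- env.observe(): the state, without advancing time (a new reading comes with each control period).
- env.grab_frame(name): name is "scene" or "top" or "wrist"; returns (picture, depth): 400x640x3 uint8, blue, green, red; 400x640 float32, mm along the optical axis (not along the pixel's ray), 0 where there is no reading.
- env.camera_params(name): a dict with "camera_matrix" (3x3 intrinsics, pixels), "R" (3x3) and "t" (3): a world point X has camera coordinates R X + t. Camera axes: x right, y down, z forward; pixel columns grow to the right and rows downward; lengths in mm; the calibration is good to about 2 mm. A picture is of the moment at which its call begins: read the wrist's pose just before it. camera_params takes no time and is no camera call; for the wrist camera it gives the pose at the moment of the call.
- env.hand_in(): hands the job in; it is judged then, once.
The state is a dict: "time": time; "qpos": joint angles; "joint_velocities": joint speeds; "effort": joint torques, N m; "tool_pos": TCP position; "orientation": TCP orientation; "contact_force": force on the tool from outside, world axes, zero at the start; "wrist_torque": the same for the moment, N m; "gripper_width": finger opening in mm; "gripper_force": force on a finger pad.
Only numpy, scipy, OpenCV 4.12 (cv2) and the standard library are available. Lean on these libraries where they do the work, as an engineer would, in place of code of your own. Each camera call takes 0.05 s, during which the arm holds its last target. There are 200 camera calls.

## Working session

There is one attempt and no reset: what is moved stays moved. The work goes in short steps, Python scripts to look and compute and a shell command to move; the robot and the scene stay as the last step left them, time stands still between calls to the robot, and variables do not carry over. Pictures are saved under pics/ and viewed, at most 10 in all, crops included, and the job is handed in when it is done.

```bash
mkdir -p pics; cat > h.py <<'E'
import numpy as np, cv2
from station import env
from scipy.spatial.transform import Rotation as Ro
def grab(name,out=None):
    p=env.camera_params(name); im,d=env.grab_frame(name)
    np.savez('pics/'+(out or name)+'.npz',im=im,d=d,K=p["camera_matrix"],R=p["R"],t=p["t"])
    cv2.imwrite('pics/'+(out or name)+'.png',im)
def load(n): return np.load('pics/'+n+'.npz')
def px(f,u,v,z=None,w=0):
    "world point of pixel from depth, or on plane z"
    K,R,t=f['K'],f['R'],f['t']; r=np.linalg.inv(K)@[u,v,1.]
    if z is None:
        p=f['d'][int(v)-w:int(v)+w+1,int(u)-w:int(u)+w+1]; p=p[p>0]
        return R.T@(r*np.median(p)-t)
    c=-R.T@t; d=R.T@r
    return c+d*(z-c[2])/d[2]
def cloud(f):
    h,w=f['d'].shape; v,u=np.mgrid[:h,:w]
    r=np.stack([u,v,np.ones_like(u)],-1)@np.linalg.inv(f['K']).T*f['d'][...,None]
    P=(r-f['t'])@f['R']; P[f['d']==0]=np.nan; return P
E
python3 - <<'E'
from h import *
grab('scene');grab('top')
a=load('scene')['im'];b=load('top')['im']
print(env.observe()); print({k:env.camera_params(k) for k in('scene','top')})
E
```

```text
{'time': 0.1, 'qpos': array([ 1.21630409,  0.31165206,  0.01397963,  1.51292117, -0.00437892,
        1.31919737, -0.02718619]), 'joint_velocities': array([ 0.00123483, -0.00217509, -0.00169551, -0.00225797, -0.00158771,
       -0.00218526,  0.00092016]), 'effort': array([ 1.15125189e-03, -3.80856335e+01,  1.46901431e-01, -2.31241053e+01,
        1.23034255e-02,  8.12798302e-03,  2.79388826e-05]), 'tool_pos': array([ 169.02886609, -522.61578952,  199.71637449]), 'orientation': array([-3.13944770e+00,  1.06111841e-04,  3.12900569e-01]), 'contact_force': array([ 0.25034712, -0.1773854 , -0.77542688]), 'wrist_torque': array([-0.04553145,  0.00896149, -0.0140228 ]), 'gripper_force': 0.0, 'gripper_width': 85.4965313865145}
{'scene': {'camera_matrix': array([[474.00544868,   0.        , 310.94481545],
       [  0.        , 474.00544868, 197.1014511 ],
       [  0.        ,   0.        ,   1.        ]]), 'R': array([[-0.86873378,  0.49517057, -0.0103785 ],
       [ 0.41384934,  0.71423223, -0.56444756],
       [-0.27208516, -0.4946498 , -0.82540368]]), 't': array([ 474.25004789, -207.56689064, 1515.51003499])}, 'top': {'camera_matrix': array([[402.47642903,   0.        , 320.44882201],
       [  0.        , 402.47642903, 195.63374069],
       [  0.        ,   0.        ,   1.        ]]), 'R': array([[ 0.02648382, -0.99950517,  0.01697107],
       [-0.98728325, -0.02881451, -0.1563378 ],
       [ 0.15674945, -0.01261483, -0.98755783]]), 't': array([  17.24146582,  610.97721742, 1102.50529602])}}
```

View pics/scene.png

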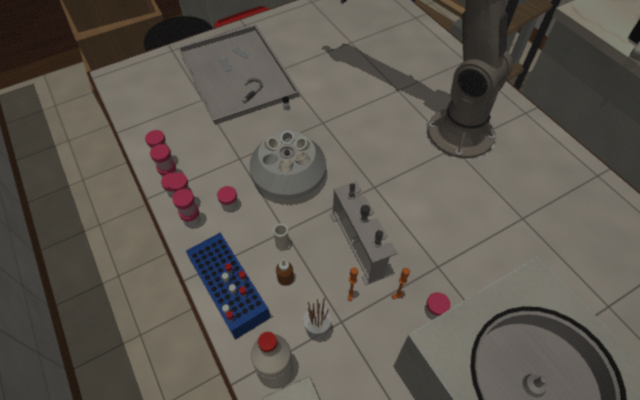

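View pics/top.png

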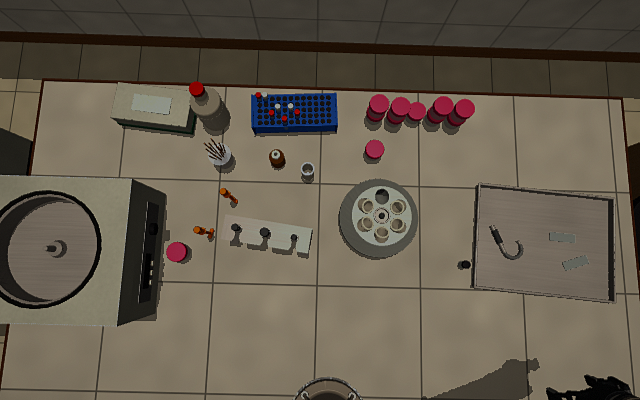

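Candidates: rack gauges at top-view pixels (236,228), (264,232) and (294,238). Orange look-alikes at (229,194) and (203,231) are excluded. Next is a close crop of the rack and rotor.

```bash
python3 - <<'E'
from h import *
a=load('scene');b=load('top')
A=cv2.resize(a['im'][170:290,320:420],(500,600),interpolation=cv2.INTER_CUBIC)
B=cv2.resize(b['im'][210:260,220:320],(300,150),interpolation=cv2.INTER_CUBIC)
C=cv2.resize(b['im'][175:265,335:425],(300,300),interpolation=cv2.INTER_CUBIC)
o=np.zeros((600,800,3),np.uint8);o[:,:500]=A;o[:150,500:]=B;o[150:450,500:]=C
cv2.imwrite('pics/c1.png',cv2.convertScaleAbs(o,alpha=1.5))
P=cloud(b)
for n,u,v in [('k1',236,227),('k2',264,231),('k3',294,237),('shelf',250,240),('shelf',280,238),('shelfcor',309,250),('rot top',381,215),('bore',382,196),('bench',300,300)]:
    print(n,px(b,u,v,w=1).round(1))
P=cloud(a)
for n,u,v in [('k1',352,187),('k2',365,211),('k3',379,236)]: print(n,px(a,u,v,w=1).round(1))
E
```

```text
k1 [504.6 244.7 175.3]
k2 [496.5 174.3 176.2]
k3 [483.7  99.  175.5]
shelf [475.4 216.1 124.6]
shelf [482.8 138.1 124.6]
shelfcor [456.4  62.7   2.3]
rot top [ 552.5 -129.2  109.6]
bore [ 612.6 -140.4   58.4]
bench [313.9  84.2  -3.1]
k1 [488.  109.4 173.2]
k2 [499.8 186.1 174.8]
k3 [510.1 260.6 175.6]
```

View pics/c1.png

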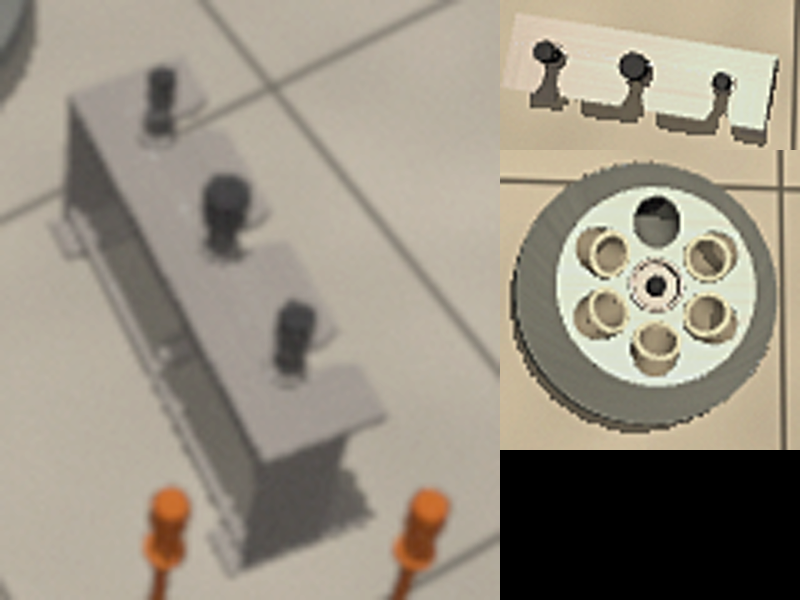

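The crop shows the largest knob in the middle slot, the smallest at top (294,238), and the middle-sized one at (236,227), y≈245. The bare bore is at (382,196), the +x side of the rotor. My choice is the y≈245 gauge, so next I go above it for a close look.

```bash
cat >> h.py <<'E'
from scipy.optimize import least_squares
def pose():
    s=env.observe(); return np.array(s['tool_pos']),Ro.from_euler('xyz',s['orientation'])
def plan(p1,R1,n,p0=None,R0=None):
    "constant row repeated n times from current pose to p1(mm),R1"
    if p0 is None: p0,R0=pose()
    w=(R0.inv()*R1).as_rotvec()/n
    M=sum(((R0*Ro.from_rotvec(w*k)).as_matrix() for k in range(n)),np.zeros((3,3)))
    d=np.linalg.lstsq(M,(np.array(p1)-p0)/1000,rcond=None)[0]
    print(n,'rows of',np.r_[d,w].round(5).tolist(),'step mm',np.linalg.norm(d)*1e3)
def down(yaw): return Ro.from_euler('xyz',[np.pi,0,yaw])
E
python3 -c "
from h import *
plan([470,235,320],down(2.03),20)"
```

```text
20 rows of [0.04613, -0.00297, -0.006, -8e-05, -9e-05, -0.08585] step mm 46.612300105242646
```

```bash
R='[0.0384,-0.0025,-0.005,0,0,-0.0715]'
python3 -m pendant '[[[0.0384,-0.0025,-0.005,0,0,-0.0715],[0.0384,-0.0025,-0.005,0,0,-0.0715],[0.0384,-0.0025,-0.005,0,0,-0.0715],[0.0384,-0.0025,-0.005,0,0,-0.0715],[0.0384,-0.0025,-0.005,0,0,-0.0715],[0.0384,-0.0025,-0.005,0,0,-0.0715],[0.0384,-0.0025,-0.005,0,0,-0.0715],[0.0384,-0.0025,-0.005,0,0,-0.0715]]]' 0
python3 -m pendant '[[[0.0384,-0.0025,-0.005,0,0,-0.0715],[0.0384,-0.0025,-0.005,0,0,-0.0715],[0.0384,-0.0025,-0.005,0,0,-0.0715],[0.0384,-0.0025,-0.005,0,0,-0.0715],[0.0384,-0.0025,-0.005,0,0,-0.0715],[0.0384,-0.0025,-0.005,0,0,-0.0715],[0.0384,-0.0025,-0.005,0,0,-0.0715],[0.0384,-0.0025,-0.005,0,0,-0.0715]]]'
python3 -m pendant '[[[0.0384,-0.0025,-0.005,0,0,-0.0715],[0.0384,-0.0025,-0.005,0,0,-0.0715],[0.0384,-0.0025,-0.005,0,0,-0.0715],[0.0384,-0.0025,-0.005,0,0,-0.0715],[0.0384,-0.0025,-0.005,0,0,-0.0715],[0.0384,-0.0025,-0.005,0,0,-0.0715],[0.0384,-0.0025,-0.005,0,0,-0.0715],[0.0384,-0.0025,-0.005,0,0,-0.0715],[0,0,0,0,0,0],[0,0,0,0,0,0]]]'
python3 -c "
from h import *
grab('wrist','w1'); f=load('w1'); print(-f['R'].T@f['t'],pose()[1].as_euler('xyz'))
print(env.observe()['qpos'].round(2))"
```

```text
time: 0.77
tool_pos: [416.1, -343.3, 240.3]
orientation: [-3.141, -0.0, 0.888]
contact_force: [0.3, -0.4, -0.8]
gripper_width: 42.8
gripper_force: 0.0
time: 1.43
tool_pos: [525.2, -59.9, 280.3]
orientation: [-3.141, -0.0, 1.46]
contact_force: [1.2, -0.7, 0.5]
gripper_width: 42.7
gripper_force: 0.0
time: 2.27
tool_pos: [462.3, 239.1, 321.0]
orientation: [3.141, -0.001, 2.036]
contact_force: [1.0, -1.3, -0.9]
gripper_width: 42.2
gripper_force: 0.0
[431.50041287 299.97032839 495.04880212] [-3.14099681e+00  7.23301345e-04  2.03098170e+00]
[ 0.04  0.29 -0.73  1.32  0.19  1.6  -0.21]
```

View pics/w1.png

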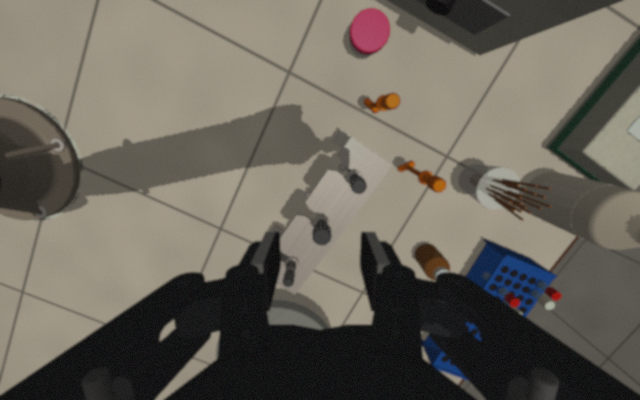

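The wrist view shows the rack with the middle-sized knob at (357,182), the large one at (321,232), and the small one at (290,270). I'll work out the knob centre from depth.

```bash
python3 - <<'E'
from h import *
for n in ('w1','top','scene'):
    f=load(n);P=cloud(f).reshape(-1,3);P=P[~np.isnan(P[:,0])]
    for c in [(505,248),(495,174),(484,100)]:
        q=P[(np.hypot(P[:,0]-c[0],P[:,1]-c[1])<30)&(P[:,2]>169)&(P[:,2]<190)]
        if len(q): print(n,len(q),np.median(q,0).round(1),((q.min(0)+q.max(0))/2).round(1),(q.max(0)-q.min(0)).round(1))
    q=P[(abs(P[:,2]-125)<4)&(abs(P[:,0]-490)<90)&(abs(P[:,1]-175)<140)]
    (c,s,a)=cv2.minAreaRect(q[:,:2].astype(np.float32)); print('shelf',np.round(c,1),np.round(s,1),a)
E
```

```text
w1 211 [503.7 251.9 177.3] [504.5 251.1 174.2] [18.5 18.5 10.3]
w1 302 [493.7 178.7 177.6] [494.3 177.  174.3] [22.9 23.7 10.5]
w1 122 [483.4 105.3 176.9] [484.  103.9 174. ] [13.4 12.7  9.9]
shelf [493.5 176.6] [232.7  66.3] 82.17884826660156
top 43 [506.6 249.3 175. ] [505.9 249.  174.3] [17.8 16.9  8.7]
top 69 [494.3 174.2 175.4] [495.3 174.6 175.3] [22.5 20.3  9.8]
top 28 [486.  101.4 175.1] [485.1 100.6 173.8] [12.7 13.   8.8]
shelf [494.6 175.4] [232.1  66. ] 82.2432861328125
scene 47 [508.5 255.2 175.7] [508.  254.2 174.8] [17.8 18.3  8.4]
scene 69 [497.2 181.7 175.9] [498.5 180.1 174.5] [22.3 22.8  9.9]
scene 27 [487.9 107.9 174.7] [487.9 106.4 174.4] [11.9 13.  10.2]
shelf [495.6 179.9] [234.1  67.9] 82.33454895019531
```

```bash
python3 -c "
from h import *
plan([504.4,251,230],down(2.03),4)
plan([504.4,251,147],down(2.03),4,np.array([504.4,251,230]),down(2.03))"
```

```text
4 rows of [-0.00123, 0.01073, 0.0226, -0.00015, 0.00018, 0.00025] step mm 25.04501858192823
4 rows of [0.0, -0.0, 0.02075, 0.0, 0.0, 0.0] step mm 20.749999999999996
```

```bash

python3 -m pendant '[[[-0.0012,0.0107,0.0226,0,0,0],[-0.0012,0.0107,0.0226,0,0,0],[-0.0012,0.0107,0.0226,0,0,0],[-0.0012,0.0107,0.0226,0,0,0],[0,0,0.0207,0,0,0],[0,0,0.0207,0,0,0],[0,0,0.0207,0,0,0],[0,0,0.0207,0,0,0],[0,0,0,0,0,0],[0,0,0,0,0,0]]]'
python3 -c "
from h import *
p,R=pose();print(p,R.inv().apply(np.array([504.4,251,147])-p))
grab('wrist','w2')"
```

```text
time: 3.15
tool_pos: [504.9, 247.8, 146.0]
orientation: [-3.138, 0.001, 2.026]
contact_force: [0.0, -0.1, 1.0]
gripper_width: 42.9
gripper_force: 0.0
[504.91038283 247.78507166 146.02822073] [ 3.11140125  0.94981435 -0.97859328]
```

View pics/w2.png

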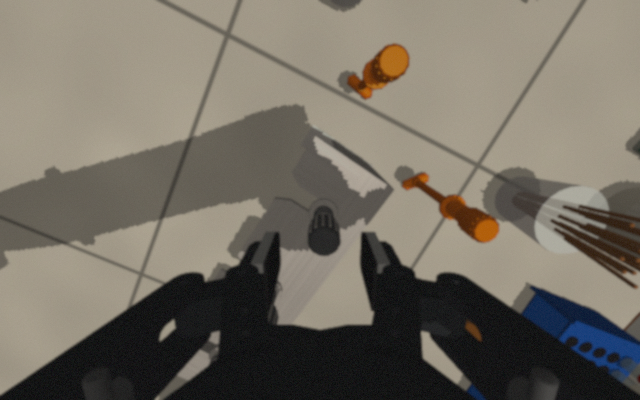

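The knob sits between the fingers at (323,240). I'll refine its position once, then correct and grip.

```bash
python3 - <<'E'
from h import *
f=load('w2');P=cloud(f).reshape(-1,3);P=P[~np.isnan(P[:,0])]
q=P[(np.hypot(P[:,0]-504,P[:,1]-251)<20)&(P[:,2]>155)&(P[:,2]<190)]
t=q[q[:,2]>q[:,2].max()-3]; c=(q.min(0)+q.max(0))/2
print(len(q),c,q.max(0)-q.min(0),(t.min(0)+t.max(0))/2)
p,R=pose();print(R.inv().apply(c-p),R.inv().apply((t.min(0)+t.max(0))/2-p))
E
```

```text
1146 [504.94323057 251.44880906 167.36832523] [18.60640547 18.83291331 24.07800632] [504.75539645 251.57393424 177.91618773]
[  2.44056171   0.31240253 -19.75194618] [  2.63007259   0.1954273  -30.29987221]
```

```bash

python3 -m pendant '[[[0.0026,0.0002,0,0,0,0],[0,0,0,0,0,0],[0,0,0,0,0,0]]]'
python3 -m pendant '[[[0,0,0,0,0,0],[0,0,0,0,0,0],[0,0,0,0,0,0],[0,0,0,0,0,0],[0,0,0,0,0,0],[0,0,0,0,0,0]]]' -1
python3 -c "
from h import *
b=np.array([.99,-.136,0])
p,R=pose();print(p,env.observe()['contact_force'])
print('front in tool',R.inv().apply(np.array([-.9907,.1362,0])))"
```

```text
time: 3.45
tool_pos: [504.5, 253.7, 148.9]
orientation: [3.139, -0.0, 2.029]
contact_force: [0.6, -0.6, 0.0]
gripper_width: 42.5
gripper_force: 0.0
time: 3.95
tool_pos: [503.9, 252.9, 147.4]
orientation: [-3.141, 0.0, 2.029]
contact_force: [0.1, -0.1, 0.3]
gripper_width: -0.1
gripper_force: 0.0
[503.85420279 252.88941599 147.44098493] [ 0.11631627 -0.06006683  0.31172266]
front in tool [ 5.60257944e-01 -8.28340486e-01  7.68483110e-05]
```

The gripper shut on nothing, so I need to see what happened.

```bash
python3 -c "
from h import *
grab('wrist','w3');grab('scene','s3');grab('top','t3')
a=load('w3')['im'];b=load('s3')['im'];c=load('t3')['im']
o=np.zeros((600,800,3),np.uint8);o[:300,:480]=cv2.resize(a,(480,300));o[300:,:400]=cv2.resize(b[170:290,300:460],(400,300));o[300:,400:]=cv2.resize(c[190:270,200:307],(400,300))
cv2.imwrite('pics/c3.png',cv2.convertScaleAbs(o,alpha=1.5))"
```

```text
(no output)
```

View pics/c3.png

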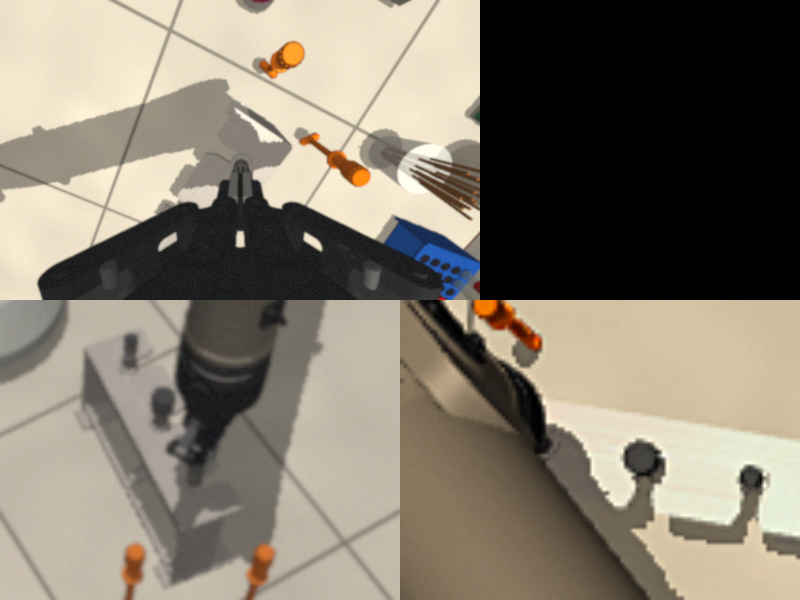

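```bash
python3 - <<'E'
from h import *
p,R=pose();print(p)
for n in('w2','w3'):
    f=load(n);P=cloud(f); T=R.inv().apply((P-p).reshape(-1,3)).reshape(P.shape)
    for v in range(150,330,8):
        print(n,v,[ [int(x) if x==x else None for x in T[v,u]] for u in (275,300,312,320,328,345,370)])
f=load('w3');cv2.imwrite('pics/c4.png',cv2.convertScaleAbs(cv2.resize(f['im'][150:350,200:440],(720,600),interpolation=cv2.INTER_CUBIC),alpha=2))
E
```

```text
[503.83947858 252.88734564 147.43300267]
w2 150 [[27, -51, 145], [26, -24, 147], [41, -6, 22], [41, -1, 22], [40, 4, 23], [33, 20, 87], [26, 53, 147]]
w2 158 [[18, -51, 146], [35, -14, 21], [35, -6, 22], [35, -1, 21], [35, 4, 21], [35, 15, 23], [17, 53, 147]]
w2 166 [[9, -52, 146], [30, -15, 21], [29, -6, 23], [30, -1, 21], [30, 4, 21], [30, 15, 22], [16, 46, 104]]
w2 174 [[0, -52, 146], [24, -15, 21], [24, -6, 21], [24, -1, 21], [24, 4, 22], [24, 15, 21], [24, 32, 22]]
w2 182 [[-9, -53, 146], [19, -15, 20], [19, -6, 21], [19, -1, 21], [19, 4, 21], [18, 15, 22], [19, 33, 21]]
w2 190 [[-18, -53, 147], [-18, -25, 146], [13, -7, 21], [13, -1, 22], [13, 4, 22], [13, 15, 21], [13, 33, 21]]
w2 198 [[7, -33, 21], [-28, -25, 146], [-28, -11, 146], [7, -1, 20], [8, 4, 20], [7, 16, 21], [7, 33, 21]]
w2 206 [[1, -33, 21], [1, -15, 23], [3, -7, 16], [4, -1, 12], [2, 4, 18], [1, 16, 21], [1, 33, 21]]
w2 214 [[-4, -33, 21], [-4, -15, 21], [None, None, None], [6, -1, -9], [6, 3, -10], [-3, 16, 20], [-4, 34, 21]]
w2 222 [[-9, -33, 20], [-10, -15, 21], [3, -6, -15], [6, -1, -23], [6, 3, -23], [-10, 1
[... 3386 characters left out ...]
-82], [7, 19, -74]]
w3 286 [[7, -16, -80], [12, -7, -87], [9, -3, -83], [0, 0, -68], [12, 2, -87], [12, 8, -88], [8, 18, -81]]
w3 294 [[16, -13, -98], [17, -6, -100], [3, -3, -79], [-4, 0, -68], [8, 2, -86], [17, 7, -99], [17, 14, -99]]
w3 302 [[17, -12, -104], [17, -5, -103], [0, -3, -79], [-7, 0, -69], [0, 2, -80], [17, 6, -103], [17, 13, -103]]
w3 310 [[17, -12, -107], [17, -5, -107], [-3, -3, -79], [-175, 0, 147], [-2, 2, -80], [17, 6, -107], [17, 13, -106]]
w3 318 [[17, -11, -110], [17, -5, -110], [-6, -3, -80], [-187, 0, 146], [-7, 2, -78], [17, 6, -110], [17, 12, -110]]
w3 326 [[17, -11, -113], [15, -5, -110], [-7, -3, -83], [-200, 0, 147], [-7, 2, -83], [17, 6, -113], [17, 12, -113]]
```

View pics/c4.png

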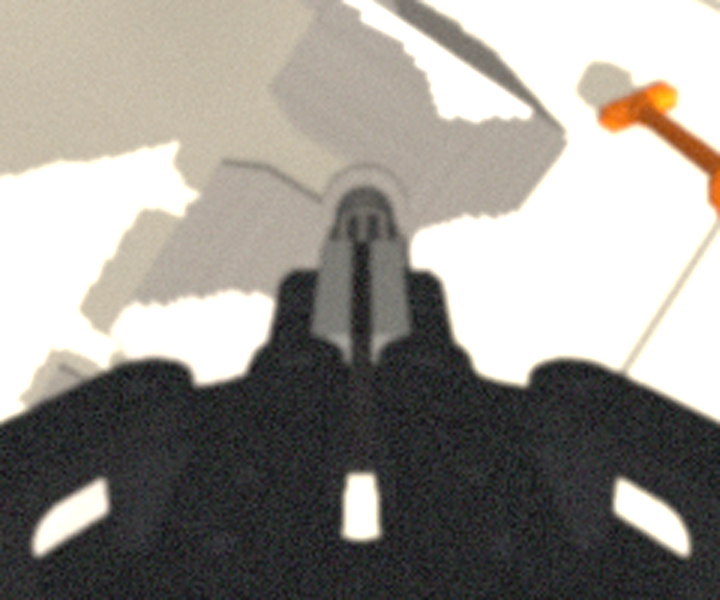

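The crop of w3 (centre of full frame ≈(320,226)) shows the fingers shut just above the knob, which hasn't moved. By depth, the real finger ends lie about 33 mm behind the reported TCP. I'll reopen, go about 32 mm lower in steps watching the force, and grip again.

```bash

python3 -m pendant '[[[0,0,0,0,0,0],[0,0,0,0,0,0],[0,0,0,0,0,0],[0,0,0,0,0,0],[-0.0015,0,0.008,0,0,0],[0,0,0.008,0,0,0]]]' 0
python3 -m pendant '[[[0,0,0.006,0,0,0],[0,0,0.005,0,0,0],[0,0,0.004,0,0,0],[0,0,0,0,0,0]]]'
```

```text
time: 4.6
tool_pos: [505.1, 251.4, 131.2]
orientation: [3.14, 0.0, 2.028]
contact_force: [0.2, -0.8, 0.4]
gripper_width: 43.0
gripper_force: 0.0
time: 4.93
tool_pos: [503.7, 251.1, 115.1]
orientation: [-3.139, -0.0, 2.029]
contact_force: [-0.2, -0.8, 0.5]
gripper_width: 42.8
gripper_force: 0.0
```

```bash
python3 - <<'E'
from h import *
p,R=pose();print(p)
grab('wrist','w4'); f=load('w4');P=cloud(f); T=R.inv().apply((P-p).reshape(-1,3)).reshape(P.shape)
for v in range(214,290,6):
    print(v,[ [int(x) if x==x else None for x in T[v,u]] for u in (268,275,312,320,328,370)])
E
```

```text
[503.72568782 251.08190518 115.07463204]
214 [[-32, -55, 114], [-31, -47, 114], [11, -5, -10], [11, 0, -10], [11, 4, -10], [11, 29, -11]]
220 [[7, -31, -11], [7, -27, -10], [-38, -8, 113], [9, 0, -14], [8, 4, -14], [7, 30, -10]]
226 [[3, -31, -10], [3, -27, -9], [5, -4, -13], [5, 0, -16], [5, 4, -14], [3, 30, -10]]
232 [[11, -26, -39], [11, -23, -38], [1, -5, -14], [5, 0, -25], [5, 4, -24], [11, 25, -38]]
238 [[11, -25, -46], [11, -21, -46], [2, -4, -24], [5, 0, -32], [5, 4, -31], [11, 23, -46]]
244 [[11, -24, -52], [9, -21, -47], [6, -4, -41], [7, 0, -44], [8, 3, -45], [11, 22, -52]]
250 [[11, -22, -59], [6, -21, -47], [6, -4, -47], [8, 0, -51], [8, 3, -52], [11, 21, -58]]
256 [[11, -22, -64], [4, -21, -49], [6, -3, -55], [8, 0, -57], [8, 3, -58], [11, 20, -64]]
262 [[9, -21, -65], [0, -21, -49], [7, -3, -61], [7, 0, -62], [7, 3, -62], [8, 21, -63]]
268 [[7, -21, -66], [-2, -21, -49], [4, -3, -62], [4, 0, -62], [5, 3, -62], [6, 20, -65]]
274 [[5, -21, -67], [-4, -21, -51], [2, -3, -62], [2, 0, -62], [1, 3, -62], [3, 20, -66]]
280 [[3, -21, -69], [-7, -21, -52], [0, -3, -62], [-1, 0, -62], [0, 3, -63], [1, 20, -67]]
286 [[0, -21, -68], [-9, -21, -53], [-3, -3, -62], [-4, 0, -62], [-4, 3, -62], [-1, 20, -67]]
```

```bash

python3 -m pendant '[[[0,0,0,0,0,0],[0,0,0,0,0,0],[0,0,0,0,0,0],[0,0,0,0,0,0],[0,0,0,0,0,0],[0,0,0,0,0,0]]]' -1
python3 -c "
from h import *
p,R=pose();print(p,env.observe()['contact_force'])"
```

```text
time: 5.48
tool_pos: [505.0, 252.0, 117.1]
orientation: [3.14, -0.0, 2.029]
contact_force: [0.2, 0.2, 1.6]
gripper_width: 16.0
gripper_force: 58.5
[504.97658981 251.96440604 117.05181554] [0.18589733 0.17573148 1.62262229]
```

```bash

python3 -m pendant '[[[0,0,-0.004,0,0,0],[0,0,-0.006,0,0,0],[0.0056,-0.0083,0,0,0,0],[0.0084,-0.0124,0,0,0,0],[0.0084,-0.0124,0,0,0,0],[0.0084,-0.0124,0,0,0,0],[0.0084,-0.0124,0,0,0,0],[0,0,0,0,0,0]]]'
python3 -m pendant '[[[0,0,-0.02,0,0,0],[0,0,-0.03,0,0,0],[0,0,-0.03,0,0,0],[0,0,-0.03,0,0,0],[0,0,-0.02,0,0,0],[0,0,-0.01,0,0,0]]]'
python3 - <<'E'
from h import *
f=load('top');P=cloud(f).reshape(-1,3);P=P[~np.isnan(P[:,0])]
g=load('w1')
q=P[(abs(P[:,2]-107)<7)&(np.hypot(P[:,0]-552,P[:,1]+129)<100)]
(c,s,a)=cv2.minAreaRect(q[:,:2].astype(np.float32)); print('rotor top',c,s,np.median(q[:,2]))
(cc,r)=cv2.minEnclosingCircle(q[:,:2].astype(np.float32)); print(cc,r)
P=cloud(f)
# boundary of bare bore on top plane: pixels brightness
K,R,t=f['K'],f['R'],f['t']
for v in range(184,210,1): print(v,''.join('%4d'%(x) if x==x else '   .' for x in P[v,366:400:2,2]))
E
```

```text
time: 6.15
tool_pos: [430.6, 262.3, 126.4]
orientation: [-3.138, -0.0, 2.034]
contact_force: [-0.3, 0.1, -1.9]
gripper_width: 16.2
gripper_force: 59.2
time: 6.65
tool_pos: [436.7, 262.1, 269.8]
orientation: [3.136, -0.0, 2.028]
contact_force: [0.1, 0.0, -0.8]
gripper_width: 16.2
gripper_force: 58.8
rotor top (552.962646484375, -129.26565551757812) (166.16395568847656, 166.02679443359375) 104.69985353440165
(553.0965576171875, -129.36819458007812) 85.62642669677734
184   79  76  85  87  91  91  93  93  90  94  92  85  83  80  74  61   1
185   83  85  91  95  96  96  99  99  99  98  96  97  91  82  81  71  65
186   88  93  95 100 103 104 103 104 103 101 105 100  98  88  85  79  72
187   92  94 102 103 105 102 102 107 103 104 104 103 103  98  90  83  78
188   99 101 104 103 102 105 106 100 107 104 104 101 106  99  98  96  85
189  101 104 105 102  99 102 105  38  38  41 100 104 102 101 106  98  92
190  106 107 102 102 106 103  43  42  37  39  56 106 104 107 107 103  97
191  102 104 105  99 102 101  35  39  38  40  59 102 103 103 103 104 100
192  103 102 104 105 105  35  37  33  39  45  6
[... 566 characters left out ...]
 84  77  77  83  93 106 108 106 105 121 124
201   91  99 110 113 103 107  86  83  83  92  96 103 102 100 118 119 120
202   87  93 106 113 105 105  96  91  91  94 102 106 105 114 114  79  58
203   79  94 100 112 108 103 106  95  97 101 107 111 104 114  95  75  51
204   83  90  97 110 103 105 104 101 104 106 105 103 101 114  88  66  50
205   85  91 101 107 105 106 105 104 103 106 104 104 106 107  87  67  51
206   80  88 101 108 104 102 103 103 102 105 106 105 107 106  86  63  53
207   82  93 101 105 101 103 104 106 107 106 105 106 110 104  88  69  58
208   87  97 103 107 107 106 108 108 103 107 103 106 108 105  88  78  59
209   92  97 106 104 104 109 105  94  96 102 107 106 104 107  96  82  65
```

```bash
python3 -c "
from h import *
f=load('top');print([px(f,u,v,105).round(1) for u,v in((382,196.5),(382,188.5),(382,204),(375.5,196.5),(388,196.5))])
plan([592,-189,272],down(1.36),18)"
```

```text
[array([ 603.7, -132.5,  105. ]), array([ 625.8, -132.5,  105. ]), array([ 583.1, -132.6,  105. ]), array([ 603.2, -114.8,  105. ]), array([ 604.2, -148.9,  105. ])]
18 rows of [-0.02652, 0.00509, -0.00012, 0.00031, -0.00011, 0.03714] step mm 27.005992387717548
```

```bash

python3 -m pendant '[[[-0.0265,0.0051,0,0,0,0.0371],[-0.0265,0.0051,0,0,0,0.0371],[-0.0265,0.0051,0,0,0,0.0371],[-0.0265,0.0051,0,0,0,0.0371],[-0.0265,0.0051,0,0,0,0.0371],[-0.0265,0.0051,0,0,0,0.0371],[-0.0265,0.0051,0,0,0,0.0371],[-0.0265,0.0051,0,0,0,0.0371],[-0.0265,0.0051,0,0,0,0.0371]]]'
python3 -m pendant '[[[-0.0265,0.0051,0,0,0,0.0371],[-0.0265,0.0051,0,0,0,0.0371],[-0.0265,0.0051,0,0,0,0.0371],[-0.0265,0.0051,0,0,0,0.0371],[-0.0265,0.0051,0,0,0,0.0371],[-0.0265,0.0051,0,0,0,0.0371],[-0.0265,0.0051,0,0,0,0.0371],[-0.0265,0.0051,0,0,0,0.0371],[-0.0265,0.0051,0,0,0,0.0371]]]'
python3 -m pendant '[[[0,0,0,0,0,0],[0,0,0,0,0,0],[0,0,0,0,0,0]]]'
python3 -c "
from h import *
grab('wrist','w5');im=load('w5')['im'];cv2.imwrite('pics/c5.png',cv2.convertScaleAbs(im,alpha=1.5));print(env.observe()['qpos'].round(2))"
```

```text
time: 7.4
tool_pos: [551.1, 47.3, 265.2]
orientation: [-3.139, 0.0, 1.693]
contact_force: [0.8, -0.0, -1.3]
gripper_width: 16.1
gripper_force: 59.0
time: 8.15
tool_pos: [590.6, -191.0, 264.9]
orientation: [-3.139, 0.0, 1.359]
contact_force: [1.6, 0.4, -1.7]
gripper_width: 16.0
gripper_force: 59.0
time: 8.4
tool_pos: [590.7, -188.7, 265.3]
orientation: [-3.139, -0.001, 1.362]
contact_force: [-0.0, 1.0, -2.6]
gripper_width: 16.0
gripper_force: 59.0
[ 0.54  0.48 -0.43  1.15  0.19  1.55 -0.06]
```

View pics/c5.png

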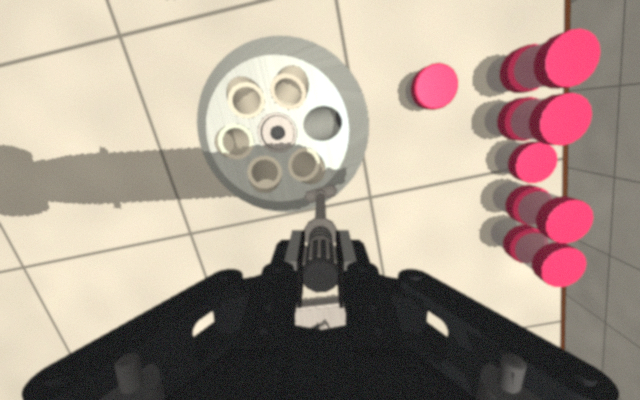

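The view shows the bare bore at (323,123), the rotor middle at (277,132), the held gauge's head at (325,192) and its knob at (320,270). I'll fit them all.

```bash
cat > fit.py <<'E'
from h import *
def bore(n,top=105.):
    f=load(n);K,R,t=f['K'],f['R'],f['t'];P=cloud(f)
    h,w=f['d'].shape;v,u=np.mgrid[:h,:w]
    D=(np.stack([u,v,np.ones_like(u)],-1)@np.linalg.inv(K).T)@R; c=-R.T@t
    Q=c+D*((top-c[2])/D[...,2])[...,None]
    near=np.hypot(Q[...,0]-604,Q[...,1]+132)<27
    m=(near&~(P[...,2]>top-4)).astype(np.uint8)
    m=cv2.morphologyEx(m,cv2.MORPH_OPEN,np.ones((3,3)))
    n_,l,s,_=cv2.connectedComponentsWithStats(m); k=1+s[1:,4].argmax(); m=l==k
    wt=1/ (D[...,2][m]**2); q=Q[m][:,:2]
    q=q.astype(np.float32);e=cv2.fitEllipse(cv2.convexHull(q))
    disc=(abs(P[...,2]-top)<5)&(np.hypot(Q[...,0]-553,Q[...,1]+130)<100)
    hu=cv2.convexHull(Q[disc][:,:2].astype(np.float32)); er=cv2.fitEllipse(hu)
    print('plane z',np.median(P[disc][:,2]),'bore cen',q.mean(0),'ell',e,'\nrotor',er)
    return P
if __name__=='__main__':
    P=bore('w5'); p,R=pose(); T=R.inv().apply((P-p).reshape(-1,3)).reshape(P.shape)
    q=T.reshape(-1,3);q=q[~np.isnan(q[:,0])]
    q=q[(np.hypot(q[:,0],q[:,1])<25)&(q[:,2]<110)]
    for z in range(-66,105,6):
        s=q[abs(q[:,2]-z)<3]; s=s[abs(s[:,1])<18]
        if len(s)>3: print(z,len(s),'y',s[:,1].min().round(1),s[:,1].max().round(1),'x',s[:,0].max().round(1))
    s=q[(abs(q[:,2]+60)<5)&(abs(q[:,1])<8)]; print('knobtop',np.median(s,0),s.min(0),s.max(0))
E
python3 fit.py
```

```text
plane z 105.69381494172966 bore cen [ 606.169  -129.5175] ell ((606.0786743164062, -129.71665954589844), (36.50759506225586, 40.322364807128906), 90.74111938476562) 
rotor ((553.43408203125, -128.68580627441406), (166.5626983642578, 166.68531799316406), 134.9209442138672)
-66 682 y -15.3 14.1 x 11.2
-60 1405 y -17.9 17.8 x 11.2
-54 482 y -18.0 17.9 x 11.1
-48 383 y -17.8 17.9 x 11.1
-42 360 y -17.9 18.0 x 11.0
-36 133 y -18.0 17.4 x 11.2
-30 102 y -7.1 7.4 x 8.7
-24 92 y -7.4 5.8 x 5.2
-18 75 y -7.6 6.0 x 5.4
-12 379 y -10.8 9.2 x 8.6
12 21 y -3.3 2.9 x 2.5
18 31 y -4.1 3.0 x 2.4
24 27 y -4.2 3.1 x 2.1
30 28 y -4.3 3.2 x 2.2
36 22 y -4.3 2.6 x 2.4
42 25 y -4.5 2.6 x 2.5
48 19 y -4.6 2.7 x 2.5
54 18 y -4.7 2.8 x 2.3
60 19 y -4.0 2.9 x 2.3
66 12 y -4.0 2.9 x 2.2
72 54 y -5.9 3.9 x 3.6
78 212 y -14.3 13.1 x 6.5
84 72 y -15.4 14.2 x 7.1
knobtop [  0.43071202  -0.06619522 -60.02762627] [-11.53039544  -7.83111496 -64.95991581] [ 10.97402067   7.98031357 -55.00615187]
```

```bash
cat >> fit.py <<'E'
O=np.array([605.2,-129.8,105.]);PHI=-0.02;G=np.array([-1.2,-0.7,82.])
def tgt(h,yaw=1.36,o=O,g=G):
    Rt=Ro.from_euler('z',PHI)*Ro.from_euler('y',-np.pi/6)*Ro.from_euler('z',-PHI)*down(yaw)
    u=-Rt.apply([0,0,1]); return o+u*h-Rt.apply(g),Rt
E
python3 -c "
from fit import *
p,R=tgt(60);print(p,R.as_euler('xyz'));plan(p,R,12)"
```

```text
[ 535.02724679 -127.35067299  228.43304057] [ 2.62588718 -0.09496308  1.38506153]
12 rows of [0.00383, -0.00626, 0.00192, -0.04298, 0.00809, 0.00024] step mm 7.5842499473488765
```

```bash

python3 -m pendant '[[[0.0038,-0.0063,0.0019,-0.043,0.0081,0.0002],[0.0038,-0.0063,0.0019,-0.043,0.0081,0.0002],[0.0038,-0.0063,0.0019,-0.043,0.0081,0.0002],[0.0038,-0.0063,0.0019,-0.043,0.0081,0.0002],[0.0038,-0.0063,0.0019,-0.043,0.0081,0.0002],[0.0038,-0.0063,0.0019,-0.043,0.0081,0.0002]]]'
python3 -m pendant '[[[0.0038,-0.0063,0.0019,-0.043,0.0081,0.0002],[0.0038,-0.0063,0.0019,-0.043,0.0081,0.0002],[0.0038,-0.0063,0.0019,-0.043,0.0081,0.0002],[0.0038,-0.0063,0.0019,-0.043,0.0081,0.0002],[0.0038,-0.0063,0.0019,-0.043,0.0081,0.0002],[0.0038,-0.0063,0.0019,-0.043,0.0081,0.0002],[0,0,0,0,0,0],[0,0,0,0,0,0],[0,0,0,0,0,0]]]'
python3 - <<'E'
from fit import *
p,R=pose();print(p,R.as_euler('xyz'));grab('wrist','w6')
print(env.observe()['qpos'].round(2))
P=bore('w6')
T=R.inv().apply((P-p).reshape(-1,3)).reshape(P.shape)
q=T.reshape(-1,3);q=q[~np.isnan(q[:,0])]
q=q[(np.hypot(q[:,0],q[:,1])<18)&(q[:,2]<89)]
for z in range(-66,95,6):
    s=q[abs(q[:,2]-z)<3]
    if len(s)>3: print(z,len(s),'y',s[:,1].min().round(1),s[:,1].max().round(1),'x',s[:,0].max().round(1))
plan(*tgt(60),1)
im=load('w6')['im'];cv2.imwrite('pics/c6.png',cv2.convertScaleAbs(im,alpha=1.5))
E
```

```text
time: 8.95
tool_pos: [560.0, -156.8, 251.5]
orientation: [2.882, -0.048, 1.37]
contact_force: [-0.1, -1.0, -0.5]
gripper_width: 16.0
gripper_force: 59.1
time: 9.7
tool_pos: [535.9, -128.8, 230.4]
orientation: [2.622, -0.093, 1.385]
contact_force: [0.2, -0.4, -1.4]
gripper_width: 16.1
gripper_force: 59.2
[ 535.88814213 -128.76638693  230.37308028] [ 2.62248364 -0.0926653   1.38526188]
[ 0.79 -0.06 -0.46  1.99 -0.27  0.71  0.27]
plane z 105.57540203419346 bore cen [ 604.77185 -126.52224] ell ((605.31787109375, -127.2853012084961), (31.238805770874023, 43.454586029052734), 86.27861022949219) 
rotor ((550.6935424804688, -127.33111572265625), (164.6142120361328, 166.5193328857422), 93.7962875366211)
-66 546 y -13.9 14.1 x 12.4
-60 1376 y -16.1 16.5 x 12.2
-54 415 y -16.5 16.4 x 12.3
-48 328 y -16.6 16.3 x 12.1
-42 286 y -16.4 16.3 x 12.0
-36 105 y -16.5 13.8 x 12.0
-30 105 y -6.6 6.1 x 6.4
-24 83 y -7.3 6.3 x 6.3
-18 77 y -7.0 5.9 x 6.0
-12 374 y -10.4 9.2 x 9.8
12 24 y -4.1 2.8 x 3.5
18 30 y -4.2 2.9 x 3.2
24 31 y -4.3 3.0 x 3.2
30 22 y -4.5 3.1 x 3.1
36 23 y -3.8 3.1 x 3.1
42 22 y -3.9 3.2 x 3.1
48 20 y -4.0 3.3 x 3.1
54 19 y -4.1 3.4 x 3.3
60 19 y -4.2 2.6 x 3.1
66 12 y -4.3 2.7 x 3.0
72 53 y -7.1 4.6 x 4.4
78 237 y -14.7 13.8 x 7.0
84 48 y -15.7 13.9 x 8.0
1 rows of [0.00125, -0.00262, 0.00129, 0.0041, 0.00179, 0.00098] step mm 3.1815087041080217
```

View pics/c6.png

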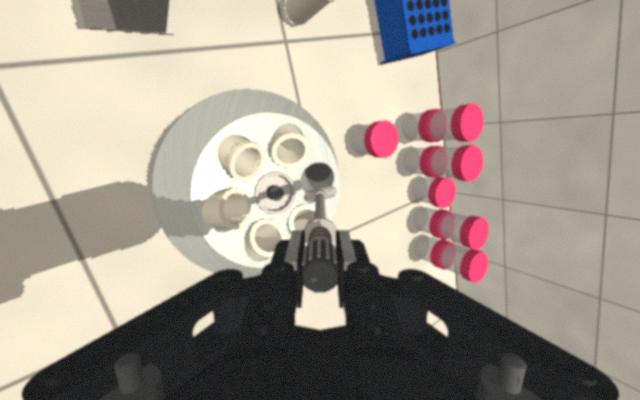

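The bore is at (318,175), with the head just in front of it at (318,190), on course. I'll average a few pose readings because they are noisy.

```bash
sed -i 's/^O=.*/O=np.array([605.,-130.,105.]);PHI=-0.02;G=np.array([-0.7,-0.6,82.])/' fit.py
cat >> h.py <<'E'
def avg(txt):
    import re
    L=[eval(x) for x in re.findall(r'tool_pos: (\[.*\])',txt)];A=[eval(x) for x in re.findall(r'orientation: (\[.*\])',txt)]
    return np.mean(L,0),Ro.from_euler('xyz',A).mean()
E
(for i in 1 2 3 4 5 6; do python3 -m pendant '[[[0,0,0,0,0,0]]]'; done) > log.txt; grep -E 'tool_pos|ori' log.txt
python3 -c "
from fit import *
p,R=avg(open('log.txt').read());print(p,R.as_euler('xyz'));plan(*tgt(60),1,p,R);plan(*tgt(10),1,p,R)"
```

```text
tool_pos: [536.3, -129.3, 230.5]
orientation: [2.622, -0.093, 1.385]
tool_pos: [535.9, -129.4, 230.0]
orientation: [2.623, -0.094, 1.384]
tool_pos: [535.4, -129.4, 229.5]
orientation: [2.624, -0.094, 1.384]
tool_pos: [535.1, -129.4, 229.3]
orientation: [2.624, -0.094, 1.384]
tool_pos: [534.9, -129.4, 229.1]
orientation: [2.624, -0.094, 1.383]
tool_pos: [534.7, -129.4, 229.0]
orientation: [2.624, -0.094, 1.383]
[ 535.38333333 -129.38333333  229.56666667] [ 2.62349989 -0.09383354  1.38383347]
1 rows of [0.00108, -0.00151, 0.00068, 0.0025, 0.00159, -0.0005] step mm 1.9775848503887175
1 rows of [0.00116, -0.00163, 0.05068, 0.0025, 0.00159, -0.0005] step mm 50.719369446760005
```

```bash
python3 -c "
from fit import *
p,R=pose();plan(*tgt(60),1);plan(*tgt(5),1)"
```

```text
1 rows of [0.00123, -0.00066, 0.00056, 0.00171, 0.00203, -0.00085] step mm 1.5059220819983572
1 rows of [0.00135, -0.00075, 0.05556, 0.00171, 0.00203, -0.00085] step mm 55.57905722053889
```

```bash

python3 -m pendant '[[[0.0012,-0.0007,0.007,0.0017,0.002,0],[0,0,0.008,0,0,0],[0,0,0.008,0,0,0],[0,0,0.008,0,0,0],[0,0,0.008,0,0,0],[0,0,0.008,0,0,0],[0,0,0.008,0,0,0],[0,0,0,0,0,0],[0,0,0,0,0,0],[0,0,0,0,0,0]]]'
python3 -m pendant '[[[0,0,0,0,0,0],[0,0,0,0,0,0],[0,0,0,0,0,0]]]'
python3 - <<'E'
from fit import *
p,R=pose();print(p);plan(*tgt(5),1);grab('wrist','w7');grab('scene','s7')
a=load('w7')['im'];b=load('s7')['im']
o=np.zeros((600,800,3),np.uint8)
o[:,:400]=cv2.resize(a[100:280,260:380],(400,600),interpolation=cv2.INTER_CUBIC);o[:400,400:]=cv2.resize(b[110:210,240:340],(400,400),interpolation=cv2.INTER_CUBIC)
cv2.imwrite('pics/c7.png',cv2.convertScaleAbs(o,alpha=1.6))
E
```

```text
time: 11.08
tool_pos: [562.0, -128.5, 181.4]
orientation: [2.625, -0.095, 1.384]
contact_force: [0.4, 0.3, -0.7]
gripper_width: 16.1
gripper_force: 59.3
time: 11.33
tool_pos: [562.0, -128.7, 181.8]
orientation: [2.625, -0.095, 1.384]
contact_force: [-0.4, -0.7, -0.7]
gripper_width: 16.4
gripper_force: 59.3
[ 561.9606401  -128.72532431  181.77617543]
1 rows of [9e-05, -0.0004, 0.00102, 0.0011, 0.0005, -0.00066] step mm 1.0979811820717091
```

View pics/c7.png

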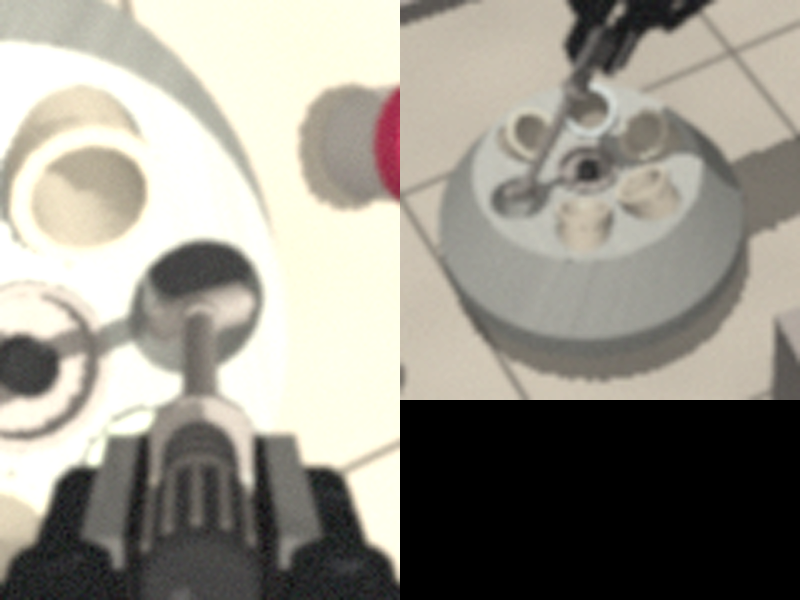

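The head (wrist crop 150–250) sits centred in the bore mouth (133–263), so I'll go down along the axis.

```bash

python3 -m pendant '[[[0,-0.0004,0.004,0.001,0.0005,0],[0,0,0.006,0,0,0],[0,0,0.006,0,0,0],[0,0,0.006,0,0,0],[0,0,0.006,0,0,0],[0,0,0,0,0,0],[0,0,0,0,0,0],[0,0,0,0,0,0]]]'
python3 -c "
from fit import *
p,R=pose();plan(*tgt(-23),1);"
python3 -m pendant '[[[0,0,0.006,0,0,0],[0,0,0.006,0,0,0],[0,0,0.006,0,0,0],[0,0,0.006,0,0,0],[0,0,0.006,0,0,0],[0,0,0,0,0,0],[0,0,0,0,0,0],[0,0,0,0,0,0],[0,0,0,0,0,0]]]'
python3 -c "
from fit import *
p,R=pose();plan(*tgt(-53),1);s=env.observe();print(R.inv().apply(s['contact_force']),s['wrist_torque'])"
```

```text
time: 12.1
tool_pos: [575.5, -128.6, 156.7]
orientation: [2.627, -0.096, 1.385]
contact_force: [0.5, -0.1, -2.0]
gripper_width: 16.4
gripper_force: 59.3
1 rows of [-0.00011, 0.00045, 0.0005, -0.00093, -0.00063, -0.00071] step mm 0.6808144235858701
time: 12.85
tool_pos: [590.6, -129.1, 131.1]
orientation: [2.626, -0.096, 1.385]
contact_force: [-0.5, 0.2, -1.8]
gripper_width: 16.0
gripper_force: 59.3
1 rows of [-4e-05, 0.00014, 0.00081, -0.00022, -0.0003, -0.00062] step mm 0.8270040942128234
[-0.03135091 -1.3378753   1.3366008 ] [0.03113101 0.7135976  0.03608238]
```

```bash

python3 -m pendant '[[[0,0,0.004,0,0,0],[0,0,0.004,0,0,0],[0,0,0.001,0,0,0],[0,0,0,0,0,0],[0,0,0,0,0,0]]]'
f(){ python3 -c "
from fit import *
p,R=pose();s=env.observe();print('TOOLF',R.inv().apply(s['contact_force']).round(1),s['wrist_torque'].round(2));plan(*tgt(-64),1)"; }
f
python3 -m pendant '[[[0,0,0.001,0,0,0],[0,0,0.001,0,0,0],[0,0,0,0,0,0],[0,0,0,0,0,0]]]'; f
python3 -m pendant '[[[0,0,0.001,0,0,0],[0,0,0,0,0,0],[0,0,0,0,0,0]]]'; f
```

```text
time: 13.27
tool_pos: [594.8, -129.0, 122.7]
orientation: [2.627, -0.096, 1.385]
contact_force: [0.1, -0.1, -0.4]
gripper_width: 15.9
gripper_force: 59.3
TOOLF [-0.2 -0.1  0.4] [ 0.03  0.7  -0.02]
1 rows of [-9e-05, 0.00071, 0.00246, -0.00124, -0.00057, -0.00078] step mm 2.560997915212325
time: 13.6
tool_pos: [596.1, -129.6, 122.6]
orientation: [2.626, -0.095, 1.384]
contact_force: [-6.9, 0.9, 7.0]
gripper_width: 16.1
gripper_force: 60.2
TOOLF [ 0.2 -2.6 -9.5] [0.12 1.19 0.03]
1 rows of [0.00029, -0.0004, 0.00173, 0.00037, 0.00063, -0.00044] step mm 1.795438872250269
time: 13.85
tool_pos: [596.6, -129.9, 122.8]
orientation: [2.625, -0.094, 1.384]
contact_force: [-13.1, 0.7, 15.2]
gripper_width: 16.1
gripper_force: 61.2
TOOLF [ -0.3  -3.7 -19.8] [0.18 1.56 0.09]
1 rows of [0.00048, -0.00105, 0.00159, 0.00122, 0.00135, -0.00019] step mm 1.9577691939654456
```

```bash

cat > f.py <<'E'
from fit import *
p,R=pose();s=env.observe();print('TOOLF',R.inv().apply(s['contact_force']).round(1),s['wrist_torque'].round(2),'q',s['qpos'].round(2))
E
python3 -m pendant '[[[0,0,-0.0012,0,0,0],[0,0,0,0,0,0],[0,0,0,0,0,0]]]'; python3 f.py
python3 -c "
from h import *
grab('wrist','w8')"
```

```text
time: 14.1
tool_pos: [596.3, -129.7, 122.7]
orientation: [2.625, -0.095, 1.384]
contact_force: [-7.0, 0.2, 8.4]
gripper_width: 16.4
gripper_force: 60.4
TOOLF [ -0.2  -1.8 -10.8] [0.07 1.09 0.03] q [ 0.68  0.21 -0.46  2.02 -0.05  0.42  0.07]
```

```bash

python3 -m pendant '[[[0,0,-0.0003,0,0,0],[0,0,0,0,0,0],[0.00003,-0.00003,0,0,0,-0.05],[0.00006,-0.00007,0,0,0,-0.1],[0.00006,-0.00007,0,0,0,-0.1],[0.00003,-0.00003,0,0,0,-0.05],[0,0,0,0,0,0],[0,0,0,0,0,0]]]'; python3 f.py
python3 -c "
from h import *
grab('wrist','w9')"
```

```text
time: 14.82
tool_pos: [595.9, -129.6, 122.5]
orientation: [2.62, 0.055, 1.644]
contact_force: [-5.4, -0.4, 6.6]
gripper_width: 16.3
gripper_force: 60.3
TOOLF [-0.4 -1.4 -8.4] [-0.01  0.96 -0.01] q [ 0.74  0.21 -0.53  2.02 -0.    0.42  0.33]
```

```bash

python3 -m pendant '[[[0.00006,-0.00007,0,0,0,-0.1],[0.00006,-0.00007,0,0,0,-0.1],[0.00006,-0.00007,0,0,0,-0.1],[0.00006,-0.00007,0,0,0,-0.1],[0.00006,-0.00007,0,0,0,-0.1],[0.00006,-0.00007,0,0,0,-0.1],[0.00006,-0.00007,0,0,0,-0.1],[0.00006,-0.00007,0,0,0,-0.1],[0.00006,-0.00007,0,0,0,-0.1],[0,0,0,0,0,0]]]'
python3 -m pendant '[[[0,0,0,0,0,0],[0,0,0,0,0,0],[0,0,0,0,0,0],[0,0,0,0,0,0]]]'; python3 f.py
python3 - <<'E'
from fit import *
grab('wrist','w10')
for n in('w8','w9','w10'):
    P=cloud(load(n)).reshape(-1,3);P=P[~np.isnan(P[:,0])]
    _,Rt=tgt(0,1.36); u=-Rt.apply([0,0,1]); ex=np.array([u[2],0,-u[0]]);ex/=np.linalg.norm(ex); ey=np.cross(u,ex)
    q=(P-O)@np.c_[ex,ey,u]
    s=q[(np.hypot(q[:,0],q[:,1])<16)&(q[:,2]<-50)&(q[:,2]>-63)]
    print(n,len(s))
    s=s[np.hypot(s[:,0],s[:,1])>5]
    if len(s)>5:
        a=np.degrees(np.arctan2(s[:,1],s[:,0])); print(np.histogram(a,bins=range(-180,181,20))[0])
E
```

```text
time: 15.7
tool_pos: [595.3, -130.0, 122.2]
orientation: [2.845, 0.439, 2.495]
contact_force: [-6.1, -0.5, 7.9]
gripper_width: 16.4
gripper_force: 60.3
time: 16.03
tool_pos: [595.3, -129.9, 122.2]
orientation: [2.843, 0.438, 2.492]
contact_force: [-7.0, -0.1, 7.0]
gripper_width: 16.2
gripper_force: 60.3
TOOLF [ 2.  -1.6 -9.5] [-0.25  0.98 -0.14] q [ 0.92  0.25 -0.75  2.02  0.16  0.43  1.09]
w8 226
[34 19  2  0  0  0  1 15 29 24  8  3  1  0  0  1 10 29]
w9 202
[24 25  5  0  0  0  0 15 34 35 10  1  0  0  0  0  1  8]
w10 119
[ 0  0  4  5  2  0  0  0 26 41 25  5  0  0  0  0  0  0]
```

```bash

python3 -m pendant '[[[-0.00003,0.00003,0,0,0,0.05],[-0.00006,0.00007,0,0,0,0.1],[-0.00006,0.00007,0,0,0,0.1],[-0.00006,0.00007,0,0,0,0.1],[-0.00006,0.00007,0,0,0,0.1],[-0.00006,0.00007,0,0,0,0.1],[-0.00006,0.00007,0,0,0,0.1],[-0.00006,0.00007,0,0,0,0.1],[-0.00006,0.00007,0,0,0,0.1],[-0.00006,0.00007,0,0,0,0.1]]]'
python3 -m pendant '[[[-0.00006,0.00007,0,0,0,0.1],[-0.00006,0.00007,0,0,0,0.1],[-0.00006,0.00007,0,0,0,0.1],[-0.00003,0.00003,0,0,0,0.06],[0,0,0,0,0,0],[0,0,0,0,0,0],[0,0,0,0,0,0],[0,0,0,0,0,0]]]'; python3 f.py
python3 - <<'E'
from fit import *
grab('wrist','w11')
for n in('w11',):
    P=cloud(load(n)).reshape(-1,3);P=P[~np.isnan(P[:,0])]
    _,Rt=tgt(0,1.36); u=-Rt.apply([0,0,1]); ex=np.array([u[2],0,-u[0]]);ex/=np.linalg.norm(ex); ey=np.cross(u,ex)
    q=(P-O)@np.c_[ex,ey,u]
    s=q[(np.hypot(q[:,0],q[:,1])<16)&(q[:,2]<-50)&(q[:,2]>-63)]
    s=s[np.hypot(s[:,0],s[:,1])>5]
    a=np.degrees(np.arctan2(s[:,1],s[:,0])); print(np.histogram(a,bins=range(-180,181,20))[0])
E
```

```text
time: 16.92
tool_pos: [596.0, -129.5, 122.6]
orientation: [2.618, 0.027, 1.597]
contact_force: [-5.9, 0.0, 6.7]
gripper_width: 16.2
gripper_force: 60.2
time: 17.58
tool_pos: [596.4, -129.5, 122.8]
orientation: [2.637, -0.149, 1.288]
contact_force: [-5.4, -0.8, 5.7]
gripper_width: 16.1
gripper_force: 60.2
TOOLF [-1.4 -1.5 -7.6] [0.05 0.89 0.02] q [ 0.65  0.2  -0.44  2.02 -0.07  0.42 -0.02]
[34 11  1  0  0  0  5 19 29 19 10  5  3  1  2  2 16 41]
```

```bash

python3 -m pendant '[[[0,0,-0.003,0,0,0],[0,0,-0.006,0,0,0],[0,0,-0.006,0,0,0],[0,0,-0.006,0,0,0],[0,0,-0.006,0,0,0],[0,0,0,0,0,0],[0,0,0,0,0,0]]]'; python3 f.py
python3 -m pendant '[[[0,0,-0.008,0,0,0],[0,0,-0.008,0,0,0],[0,0,-0.008,0,0,0],[0,0,-0.008,0,0,0],[0,0,-0.008,0,0,0],[0,0,-0.008,0,0,0],[0,0,0,0,0,0]]]'; python3 f.py
python3 -m pendant '[[[0,0,-0.01,0,0,0],[0,0,-0.01,0,0,0],[0,0,-0.01,0,0,0],[0,0,-0.01,0,0,0],[0,0,-0.01,0,0,0],[0,0,0,0,0,0],[0,0,0,0,0,0]]]'
python3 - <<'E'
from fit import *
p,R=pose();grab('wrist','w12')
P=cloud(load('w12'));T=R.inv().apply((P-p).reshape(-1,3))
q=T[~np.isnan(T[:,0])];q=q[(np.hypot(q[:,0],q[:,1])<25)&(q[:,2]<91)]
for z in range(-36,95,6):
    s=q[abs(q[:,2]-z)<3]
    if len(s)>3: print(z,len(s),'y',s[:,1].min().round(1),s[:,1].max().round(1),'x',s[:,0].max().round(1))
h=q[(q[:,2]>74)&(q[:,2]<90)]; (c,s,a)=cv2.minAreaRect(h[:,:2].astype(np.float32));print('head',c,s,a)
E
```

```text
time: 18.22
tool_pos: [582.2, -129.0, 145.9]
orientation: [2.638, -0.149, 1.288]
contact_force: [0.2, -0.5, -0.0]
gripper_width: 16.2
gripper_force: 59.1
TOOLF [-0.5  0.3  0.1] [0.09 0.54 0.05] q [ 0.69  0.14 -0.46  2.02 -0.12  0.48  0.02]
time: 18.8
tool_pos: [558.3, -129.0, 188.8]
orientation: [2.636, -0.148, 1.287]
contact_force: [-0.4, 0.2, -0.8]
gripper_width: 16.2
gripper_force: 59.2
TOOLF [-0.1 -0.8  0.5] [0.05 0.81 0.01] q [ 0.74  0.04 -0.46  2.01 -0.2   0.59  0.1 ]
time: 19.38
tool_pos: [533.2, -128.1, 230.5]
orientation: [2.638, -0.149, 1.288]
contact_force: [0.1, -0.3, -1.8]
gripper_width: 16.5
gripper_force: 59.1
-36 127 y -19.9 19.4 x 12.0
-30 109 y -6.6 6.1 x 6.2
-24 81 y -6.8 6.2 x 6.4
-18 78 y -7.0 6.5 x 6.2
-12 374 y -10.4 9.1 x 9.7
12 25 y -4.1 2.8 x 3.2
18 30 y -4.3 3.6 x 3.2
24 27 y -4.3 3.0 x 3.1
30 23 y -3.7 3.0 x 3.3
36 21 y -3.8 3.1 x 3.2
42 22 y -3.9 3.2 x 3.1
48 20 y -4.0 3.3 x 3.2
54 19 y -4.1 3.4 x 3.1
60 20 y -4.2 3.5 x 3.0
66 14 y -4.3 2.6 x 3.0
72 51 y -5.3 4.5 x 4.4
78 293 y -18.3 16.5 x 7.5
84 58 y -18.5 17.5 x 7.9
head (-0.6565713882446289, -0.6901950836181641) (37.681392669677734, 11.252520561218262) 74.86795043945312
```

The head now measures about 38 mm (it was about 30 by the same method), so the reading was taken. Next I straighten up and carry it back to the rack.

```bash
python3 -c "
from fit import *
p,R=pose();p1=p+R.apply([0,0,-40]);m=np.array([540,-20,300.]);
plan(m,down(1.65),12,p1,R);plan([436,261,285],down(2.03),12,m,down(1.65))"
```

```text
12 rows of [0.00937, 0.00177, -0.00198, 0.04358, -0.00447, -0.03261] step mm 9.737710876926949
12 rows of [0.02499, -0.00254, 0.00125, 0.0, 0.0, -0.03167] step mm 25.14990729180373
```

```bash

python3 -m pendant '[[[0,0,-0.01,0,0,0],[0,0,-0.01,0,0,0],[0,0,-0.01,0,0,0],[0,0,-0.01,0,0,0],[0.0094,0.0018,-0.002,0.0436,-0.0045,-0.0326],[0.0094,0.0018,-0.002,0.0436,-0.0045,-0.0326],[0.0094,0.0018,-0.002,0.0436,-0.0045,-0.0326],[0.0094,0.0018,-0.002,0.0436,-0.0045,-0.0326],[0.0094,0.0018,-0.002,0.0436,-0.0045,-0.0326],[0.0094,0.0018,-0.002,0.0436,-0.0045,-0.0326]]]'
python3 -m pendant '[[[0.0094,0.0018,-0.002,0.0436,-0.0045,-0.0326],[0.0094,0.0018,-0.002,0.0436,-0.0045,-0.0326],[0.0094,0.0018,-0.002,0.0436,-0.0045,-0.0326],[0.0094,0.0018,-0.002,0.0436,-0.0045,-0.0326],[0.0094,0.0018,-0.002,0.0436,-0.0045,-0.0326],[0.0094,0.0018,-0.002,0.0436,-0.0045,-0.0326]]]'
python3 -m pendant '[[[0.025,-0.0025,0.0012,0,0,-0.0317],[0.025,-0.0025,0.0012,0,0,-0.0317],[0.025,-0.0025,0.0012,0,0,-0.0317],[0.025,-0.0025,0.0012,0,0,-0.0317],[0.025,-0.0025,0.0012,0,0,-0.0317],[0.025,-0.0025,0.0012,0,0,-0.0317]]]'
python3 -m pendant '[[[0.025,-0.0025,0.0012,0,0,-0.0317],[0.025,-0.0025,0.0012,0,0,-0.0317],[0.025,-0.0025,0.0012,0,0,-0.0317],[0.025,-0.0025,0.0012,0,0,-0.0317],[0.025,-0.0025,0.0012,0,0,-0.0317],[0.025,-0.0025,0.0012,0,0,-0.0317],[0,0,0,0,0,0],[0,0,0,0,0,0],[0,0,0,0,0,0],[0,0,0,0,0,0]]]'
python3 -m pendant '[[[0,0,0,0,0,0],[0,0,0,0,0,0],[0,0,0,0,0,0],[0,0,0,0,0,0],[0,0,0,0,0,0]]]'
python3 - <<'E'
from fit import *
p,R=pose();grab('wrist','w13')
Pw=cloud(load('w13'));T=R.inv().apply((Pw-p).reshape(-1,3))
q=T[~np.isnan(T[:,0])];q=q[(np.hypot(q[:,0],q[:,1])<25)&(q[:,2]<91)]
for z in (-24,-12,24,36,48,60,78):
    s=q[abs(q[:,2]-z)<3]
    if len(s)>3: print(z,len(s),'y',s[:,1].min().round(1),s[:,1].max().round(1),'x',s[:,0].max().round(1))
P=Pw.reshape(-1,3);P=P[~np.isnan(P[:,0])]
for c in [(494.4,176.9),(484.2,103.5)]:
    k=P[(np.hypot(P[:,0]-c[0],P[:,1]-c[1])<20)&(P[:,2]>169)&(P[:,2]<190)]
    if len(k): print('knob',len(k),((k.min(0)+k.max(0))/2).round(1))
s=P[(abs(P[:,2]-125)<4)&(abs(P[:,0]-490)<90)&(abs(P[:,1]-175)<140)]
print('shelf',cv2.minAreaRect(s[:,:2].astype(np.float32)))
E
```

```text
time: 20.27
tool_pos: [530.0, -75.2, 285.1]
orientation: [2.887, -0.052, 1.461]
contact_force: [0.3, -0.2, -0.5]
gripper_width: 16.2
gripper_force: 59.3
time: 20.77
tool_pos: [541.0, -19.5, 299.8]
orientation: [-3.139, -0.0, 1.651]
contact_force: [0.5, 0.7, -0.7]
gripper_width: 16.0
gripper_force: 59.2
time: 21.27
tool_pos: [502.0, 127.2, 292.3]
orientation: [-3.141, -0.001, 1.842]
contact_force: [0.4, 0.4, -1.6]
gripper_width: 16.5
gripper_force: 59.3
time: 22.1
tool_pos: [438.0, 260.1, 285.6]
orientation: [-3.141, 0.001, 2.028]
contact_force: [-0.1, -0.2, -0.4]
gripper_width: 16.1
gripper_force: 59.1
time: 22.52
tool_pos: [437.2, 261.3, 286.2]
orientation: [3.141, 0.0, 2.03]
contact_force: [-0.6, -0.1, -1.1]
gripper_width: 16.3
gripper_force: 59.1
-24 85 y -7.0 6.1 x 6.4
-12 379 y -10.6 9.5 x 9.9
24 25 y -3.9 3.5 x 3.5
36 20 y -4.1 2.9 x 3.3
48 21 y -4.3 3.0 x 3.5
60 18 y -3.6 3.2 x 3.4
78 291 y -18.7 17.2 x 7.9
knob 89 [485.4 105.  173.9]
shelf ((493.67877197265625, 178.73387145996094), (228.50521850585938, 66.58152770996094), 82.16351318359375)
```

```bash
python3 -c "
from fit import *
print(pose()[0]);plan([435.6,261.5,126],down(2.03),8)"
```

```text
[437.08404241 261.31882901 286.16762567]
8 rows of [0.00011, -0.00016, 0.02002, 2e-05, 5e-05, -2e-05] step mm 20.021825581616326
```

```bash

python3 -m pendant '[[[0.0001,-0.0002,0.02,0,0,0],[0.0001,-0.0002,0.025,0,0,0],[0.0001,-0.0002,0.025,0,0,0],[0.0001,-0.0002,0.025,0,0,0],[0.0001,-0.0002,0.025,0,0,0],[0.0001,-0.0002,0.02,0,0,0],[0.0001,-0.0002,0.013,0,0,0],[0.0001,-0.0002,0.007,0,0,0],[0,0,0,0,0,0],[0,0,0,0,0,0]]]'
python3 -m pendant '[[[0,0,0,0,0,0],[0,0,0,0,0,0],[0,0,0,0,0,0],[0,0,0,0,0,0],[0,0,0,0,0,0]]]'
python3 -c "
from fit import *
plan([435.6,261.5,126],down(2.03),1);p,R=pose()
print('in step 70mm',R.inv().apply(np.array([505,252,126])-p))"
```

```text
time: 23.4
tool_pos: [435.6, 261.7, 126.6]
orientation: [3.141, 0.0, 2.03]
contact_force: [-0.1, -0.5, -2.2]
gripper_width: 16.4
gripper_force: 59.2
time: 23.82
tool_pos: [435.5, 261.6, 126.5]
orientation: [3.141, 0.0, 2.03]
contact_force: [-0.6, -0.5, -1.8]
gripper_width: 16.2
gripper_force: 59.2
1 rows of [-9e-05, 5e-05, 0.00055, 0.00095, 0.00048, 5e-05] step mm 0.5569715144160629
in step 70mm [-39.36594833  58.04833984   0.6216889 ]
```

```bash

python3 -m pendant '[[[-0.0049,0.0073,0,0,0,0],[-0.0049,0.0073,0,0,0,0],[-0.0049,0.0073,0,0,0,0],[-0.0049,0.0073,0,0,0,0],[-0.003,0.0044,0,0,0,0],[0,0,0,0,0,0],[0,0,0,0,0,0],[0,0,0,0,0,0]]]'
python3 -m pendant '[[[-0.003,0.0044,0,0,0,0],[-0.003,0.0044,0,0,0,0],[-0.003,0.0044,0,0,0,0],[-0.003,0.0044,0,0,0,0],[-0.003,0.0044,0,0,0,0],[-0.0013,0.0019,0,0,0,0],[0,0,0,0,0,0],[0,0,0,0,0,0],[0,0,0,0,0,0],[0,0,0,0,0,0]]]'
python3 -c "
from fit import *
p,R=pose();print(R.inv().apply(np.array([505,252,126])-p));s=env.observe();print(s['contact_force'],s['wrist_torque'])"
```

```text
time: 24.48
tool_pos: [474.9, 256.4, 126.0]
orientation: [-3.141, -0.0, 2.031]
contact_force: [0.5, -0.3, -1.2]
gripper_width: 16.4
gripper_force: 59.1
time: 25.32
tool_pos: [503.7, 252.3, 126.2]
orientation: [3.142, 0.0, 2.031]
contact_force: [0.3, -0.7, -1.6]
gripper_width: 16.2
gripper_force: 59.3
[-0.80845615  1.04941264  0.21264387]
[ 0.27194831 -0.67133157 -1.64943762] [0.02597424 0.04183662 0.02978784]
```

```bash

python3 -m pendant '[[[-0.0008,0.001,0,0,0,0],[0,0,0.003,0,0,0],[0,0,0.003,0,0,0],[0,0,0.001,0,0,0],[0,0,0,0,0,0],[0,0,0,0,0,0],[0,0,0,0,0,0]]]'
python3 -m pendant '[[[0,0,0.001,0,0,0],[0,0,0,0,0,0],[0,0,0,0,0,0],[0,0,0,0,0,0]]]'
python3 -m pendant '[[[0,0,0.001,0,0,0],[0,0,0,0,0,0],[0,0,0,0,0,0],[0,0,0,0,0,0]]]'
```

```text
time: 25.9
tool_pos: [505.3, 251.8, 119.2]
orientation: [3.141, 0.0, 2.03]
contact_force: [0.7, 0.5, -2.1]
gripper_width: 16.3
gripper_force: 59.3
time: 26.23
tool_pos: [505.4, 251.8, 118.2]
orientation: [3.141, 0.0, 2.03]
contact_force: [0.2, 0.3, -1.4]
gripper_width: 16.1
gripper_force: 59.3
time: 26.57
tool_pos: [505.3, 251.7, 117.1]
orientation: [3.142, 0.0, 2.03]
contact_force: [0.1, 0.9, -0.9]
gripper_width: 16.1
gripper_force: 59.3
```

```bash

python3 -m pendant '[[[0,0,0.0005,0,0,0],[0,0,0,0,0,0],[0,0,0,0,0,0],[0,0,0,0,0,0]]]'
python3 -m pendant '[[[0,0,0.0005,0,0,0],[0,0,0,0,0,0],[0,0,0,0,0,0],[0,0,0,0,0,0]]]'
python3 -m pendant '[[[0,0,0.0005,0,0,0],[0,0,0,0,0,0],[0,0,0,0,0,0],[0,0,0,0,0,0]]]'
```

```text
time: 26.9
tool_pos: [505.3, 251.8, 117.1]
orientation: [3.141, 0.0, 2.03]
contact_force: [-0.8, -0.5, 2.2]
gripper_width: 16.1
gripper_force: 59.4
time: 27.23
tool_pos: [505.4, 251.8, 117.0]
orientation: [3.141, 0.001, 2.03]
contact_force: [-1.7, -1.5, 5.2]
gripper_width: 16.4
gripper_force: 59.9
time: 27.57
tool_pos: [505.4, 251.9, 117.0]
orientation: [3.141, 0.001, 2.03]
contact_force: [-3.1, -1.5, 6.8]
gripper_width: 16.7
gripper_force: 60.2
```

```bash

python3 -m pendant '[[[0,0,-0.001,0,0,0],[0,0,0,0,0,0],[0,0,0,0,0,0]]]'
python3 -m pendant '[[[0,0,0,0,0,0],[0,0,0,0,0,0],[0,0,0,0,0,0],[0,0,0,0,0,0],[0,0,0,0,0,0],[0,0,0,0,0,0]]]' 0
python3 -m pendant '[[[0,0,-0.005,0,0,0],[0,0,-0.01,0,0,0],[0,0,-0.02,0,0,0],[0,0,-0.03,0,0,0],[0,0,-0.03,0,0,0],[0,0,-0.03,0,0,0],[0,0,-0.03,0,0,0],[0,0,-0.03,0,0,0],[0,0,-0.02,0,0,0],[0,0,0,0,0,0]]]'
python3 -m pendant '[[[0,-0.01,0,0,0,0],[0,-0.01,0,0,0,0],[0,-0.01,0,0,0,0],[0,-0.01,0,0,0,0],[0,0,0,0,0,0],[0,0,0,0,0,0],[0,0,0,0,0,0],[0,0,0,0,0,0]]]'
python3 - <<'E'
from h import *
for n in ('wrist','top','scene'):
    grab(n,'e'+n)
    P=cloud(load('e'+n)).reshape(-1,3);P=P[~np.isnan(P[:,0])]
    for c in [(505,251.5),(494.5,177),(484,103.5)]:
        q=P[(np.hypot(P[:,0]-c[0],P[:,1]-c[1])<30)&(P[:,2]>169)&(P[:,2]<190)]
        if len(q): print(n,len(q),np.median(q,0).round(1),((q.min(0)+q.max(0))/2).round(1),(q.max(0)-q.min(0)).round(1))
E
```

```text
time: 27.82
tool_pos: [505.5, 251.9, 117.0]
orientation: [3.141, 0.0, 2.03]
contact_force: [-1.3, -0.9, 3.4]
gripper_width: 16.0
gripper_force: 59.8
time: 28.32
tool_pos: [505.3, 251.7, 116.5]
orientation: [3.142, 0.0, 2.03]
contact_force: [-0.3, -0.5, 0.5]
gripper_width: 42.8
gripper_force: 0.0
time: 29.15
tool_pos: [506.8, 254.1, 328.2]
orientation: [3.13, -0.001, 2.03]
contact_force: [0.4, 0.4, 0.1]
gripper_width: 42.9
gripper_force: 0.0
time: 29.82
tool_pos: [469.9, 234.2, 321.5]
orientation: [3.141, 0.0, 2.03]
contact_force: [0.1, -0.1, -0.1]
gripper_width: 42.9
gripper_force: 0.0
wrist 215 [504.  251.8 177.4] [505.2 251.5 174.4] [18.3 17.6 10.7]
wrist 303 [492.7 180.4 177.4] [493.  179.1 174.3] [23.  22.7 10.6]
wrist 123 [484.  105.5 177. ] [484.4 102.7 174.3] [14.  14.5 10.6]
top 44 [505.8 249.5 175.4] [506.  249.  174.5] [17.6 17.7 11. ]
top 69 [494.  176.6 175.6] [494.1 176.9 174.4] [20.4 20.5 10.3]
top 30 [486.  101.3 175.6] [485.1 100.4 174.7] [12.9 12.5  9.4]
scene 49 [508.3 255.7 174.8] [508.  254.4 173.9] [18.7 18.2  9.2]
scene 67 [496.4 183.  175.5] [496.3 182.1 175. ] [21.6 23.6 10.4]
scene 26 [488.6 108.2 174.8] [487.8 106.7 174.6] [13.  12.9 10.9]
```

The target is back in its slot. The large gauge's knob reads about 2 mm off, so I'll check when that happened.

```bash
python3 - <<'E'
from h import *
from glob import glob
for n in ('scene','s3','s7','escene','top','t3','etop','w1','ewrist'):
    f=load(n);P=cloud(f).reshape(-1,3);P=P[~np.isnan(P[:,0])]
    o=[]
    for lo,hi in((170,180),(150,170),(127,133)):
        q=P[(np.hypot(P[:,0]-495.5,P[:,1]-178)<18)&(P[:,2]>lo)&(P[:,2]<hi)]
        o+=[len(q)]+(list(((q[:,:2].min(0)+q[:,:2].max(0))/2).round(1)) if len(q) else [])
    q=P[(abs(P[:,2]-125)<3)&(abs(P[:,0]-490)<90)&(abs(P[:,1]-175)<140)]
    print(n,o,'shelf',np.round(cv2.minAreaRect(q[:,:2].astype(np.float32))[0],1))
for a,b in(('scene','escene'),('top','etop')):
    d=cv2.absdiff(load(a)['im'],load(b)['im']).max(2); 
    _,m=cv2.threshold(cv2.GaussianBlur(d,(3,3),0),25,1,0); n,l,s,c=cv2.connectedComponentsWithStats(m)
    print(a,[ (x[:5].tolist()) for x in s[1:] if x[4]>15])
E
```

```text
scene [68, np.float64(497.9), np.float64(180.1), 34, np.float64(497.2), np.float64(182.6), 18, np.float64(498.3), np.float64(182.4)] shelf [496.  180.2]
s3 [66, np.float64(497.4), np.float64(180.0), 35, np.float64(498.1), np.float64(183.4), 18, np.float64(495.0), np.float64(176.5)] shelf [496.  180.3]
s7 [64, np.float64(489.5), np.float64(182.5), 37, np.float64(493.0), np.float64(183.0), 26, np.float64(498.6), np.float64(181.0)] shelf [495.6 180.5]
escene [65, np.float64(496.3), np.float64(182.1), 33, np.float64(496.6), np.float64(186.5), 27, np.float64(495.1), np.float64(178.5)] shelf [496.  180.5]
top [68, np.float64(495.3), np.float64(174.6), 6, np.float64(495.0), np.float64(167.3), 11, np.float64(497.1), np.float64(179.7)] shelf [494.5 175.3]
t3 [68, np.float64(495.2), np.float64(174.6), 6, np.float64(494.9), np.float64(167.1), 7, np.float64(487.9), np.float64(179.6)] shelf [492.1 157.9]
etop [68, np.float64(494.1), np.float64(176.9), 7, np.float64(490.0), np.float64(170.5), 8, np.float64(494.3), np.float64(179.8)] shelf [494.4 175. ]
w1 [296, np.float64(494.3), np.float64(177.0), 74, np.float64(492.8), np.float64(180.7), 89, np.float64(496.4), np.float64(178.6)] shelf [493.5 176.6]
ewrist [296, np.float64(493.0), np.float64(179.1), 69, np.float64(492.7), np.float64(182.2), 82, np.float64(496.7), np.float64(184.1)] shelf [493.6 176.8]
scene [[340, 0, 7, 4, 23], [322, 0, 167, 262, 12182], [412, 0, 7, 5, 25], [434, 0, 37, 30, 370], [476, 7, 26, 14, 115], [492, 62, 10, 7, 41], [487, 73, 23, 34, 403], [473, 74, 13, 22, 186], [459, 79, 13, 16, 98]]
top [[98, 171, 262, 229, 24472], [263, 227, 9, 12, 38], [258, 229, 6, 10, 29], [421, 358, 119, 42, 2421], [545, 374, 95, 26, 1445]]
```

Nothing else has changed. The large gauge still hangs upright in its slot, about 2–3 mm within its play, so I'm leaving it rather than risk another touch.

```bash
python3 -c "
from station import env
print(env.hand_in())"
```

```text
the job is handed in; nothing more can be done
None
```

The job is handed in: the bare bore's diameter was taken at about 38 mm, and the middle-sized gauge was locked at that size and hung back upright in its own slot. The arm also brushed the large gauge beside it, which still hangs upright but about 2–3 mm from where it stood.

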